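# Index the swing-arm lens holder

### The job

The swing-arm lens holder on the bench has to be set to its index position, but a post holder or a glass vial has been left standing in the path of its arm. First lift that away and stand it upright on the bench outside the arm's swing, then turn the bar knob slowly clockwise (seen from above), taking it anew when your wrist runs out, feeling for the hidden notch: when the spring plunger drops in, leave the arm locked there and let go. Leave everything else where it is.

Things in the scene. Friction and masses are not known exactly. Their poses are not given: they have to be found in the camera images.
- swing_axis (a point): On the vertical turning axis of the lens holder, 40 mm above the bench. Round aluminium base bolted to the bench: flange 130 mm across, drum 112 mm across and 27 mm high. On it turns a dark head: plate 116 mm across, top at 41 mm, with one arm (24 mm wide) that carries a lens in a ring.
- lens_center (a point): Centre of the lens ring at the arm's end, 105 mm from the axis, 40 mm above the bench; turns with the arm. The ring is 42 mm across, so the arm sweeps out to 126 mm from the axis; arm and ring lie 29 to 44 mm above the bench. Behind the holder (+x), some 0.12 m from the axis, stands an instrument bridge 0.19 to 0.32 m high: keep hand and wrist on the robot's side of it.
- knob_grip (a point): Middle of the black bar knob on top of the head, on the axis, 101 mm above the bench. Bar 46 mm long, 14 mm thick, 28 mm high (86 to 114 mm up), on a column with a 38 mm collar under the bar; grip it across its thickness or end to end. It turns with the arm: x axis along the bar, to the lens; z up. All else on the head is lower than 68 mm.
- swing_arm (a joint): Angle of the head, rad, growing clockwise seen from above; stops at 0 and 3.55. Starts between 0.05 and 0.30. Turning takes a steady drag of about 0.3 N m and it stays where it is left. The one notch lies somewhere between 2.0 and 2.9, different every time, unseen under the head. It holds the head both ways, with about 0.05 rad of play either way.
- index_plunger (a joint): How far the spring plunger has dropped, m: 0 while its pin rides on the hidden track, 0.007 when fully in the notch. As it drops, the drag on the knob falls to nothing or draws the knob on a little; then the pin meets the notch's wall and the torque rises steeply: stop there, below about 1.5 N m. It drops by itself and need not be touched.
- plunger_head (a point): Top of the plunger: an upright steel pin with a knurled dark head 15 mm across, on the plate opposite the arm, 34 mm from the axis. Top 67 mm above the bench while up, with 7 mm of bright stem showing under the head; 60 mm when dropped, the head then sits down on its bushing.
- post_1: Post holder, 160 g: black upright barrel 25 mm across and 54 mm high, foot 31 mm across, bright 12.6 mm post above it to 84 mm. Origin at the bench; the barrel's axis lies 3 mm from it on the body's +y. A thumbscrew sticks out to -y (to 18 mm), 35 mm up. Starts in the arm's path or on the free bench to the right, swapped with the vial.
- vial_0: Glass sample vial with a white cap, 27 mm across, body to 47 mm and cap to 57 mm high, about 40 g. Origin at the bench under its centre. Starts in the arm's path or on the free bench to the right, swapped with the post holder. Free bench for standing things lies there, round x 0.60, y -0.15 (0.53 to 0.67, -0.05 to -0.24), right of and behind the red power supply at (0.51, 0), which is under 0.19 m high.
- slide_box: Bystander, to be left alone: white box of microscope slides, 34 x 82 x 33 mm; origin under its centre.
- filter_mount: Bystander, to be left alone: small black ring with an orange glass filter, 25 mm across, 6 mm high; origin under its centre.
- lens_tube_0: Bystander, to be left alone: black lens tube standing on end, 30 mm across, 25 mm high; origin under its centre.
- notebook: Bystander, to be left alone: blue notebook lying flat, 212 x 150 x 14 mm; origin under its centre.
- beaker: Bystander, to be left alone: small beaker, about 55 mm across and 79 mm high; origin under its centre.
- cuvette_1: Bystander, to be left alone: standing clear cuvette, 12 x 12 x 45 mm; origin under its centre.
- hex_key_0: Bystander, to be left alone: dark hex key lying flat beside the base, 78 mm long, 4 mm thick; origin under its centre.

How it is judged:
On the way, in this order (a step that is already met when the one before it is completed fails the run):
1. post holder and vial both stand upright on the bench outside the arm's swing, before the arm has been turned (horizontal distance between each of post_1, vial_0 and swing_axis above 0.145 m and angle between each of post_1, vial_0's own z axis and vertical below 0.12 rad and height (world z) of post_1 between -0.01 and 0.012 m and linear speed of each of post_1, vial_0 below 0.02 m/s and height (world z) of vial_0 between -0.01 and 0.012 m and value of joint swing_arm below 0.6 rad), for 0.2 s.
2. the plunger has dropped into the notch (value of joint index_plunger above 0.0055 m), for 0.2 s.
At the end, for the whole second after the job is handed in: The plunger is down in its notch (joint over 5.5 mm), the arm is still, and both post holder and vial stand upright (within 7 degrees) and still on the bench, their origins over 145 mm from the turning axis (value of joint index_plunger above 0.0055 m and velocity of joint swing_arm between -0.05 and 0.05 rad/s and horizontal distance between each of post_1, vial_0 and swing_axis above 0.145 m and angle between each of post_1, vial_0's own z axis and vertical below 0.12 rad and height (world z) of post_1 between -0.01 and 0.012 m and linear speed of each of post_1, vial_0 below 0.02 m/s and height (world z) of vial_0 between -0.01 and 0.012 m); the robot touches nothing.
It fails at once if the head is spun fast (over 3 rad/s) (velocity of joint swing_arm above 3 rad/s or velocity of joint swing_arm below -3 rad/s).
It fails at once if the post holder or the vial is tipped by more than 40 degrees (angle between any of post_1, vial_0's own z axis and vertical above 0.7 rad).
It fails at once if another thing on the bench is displaced by more than 3 cm (distance of any of slide_box, filter_mount, lens_tube_0, notebook, beaker, cuvette_1, hex_key_0 from where it was at the start of the episode above 0.03 m).
It also fails if it takes over 72 s, if anything falls off the work surface, if the arm or the gripper's body presses on something with over 40 N, if the wrist force passes 120 N, or if a joint passes its speed limit or range.

### The arm

A 7-joint arm with a two-finger parallel gripper is mounted at the origin on a cart in front of the work surface, level with it; the furniture and walls round the work are solid. World frame = base frame: x ahead of the robot, y to its left, z up, the work surface at z = 0. Lengths are in m, angles in rad, forces in N, time in s.
With the tool pointing down it reaches from about 0.425 to 0.925 m from the base axis. Payload 6.8 kg.
Tool frame: the origin (TCP) lies at the centre of the arm's flange, where the gripper is bolted on; the fingertips stand 173 mm ahead of it and the grasp point (between the pads) lies 155 mm ahead of it; z points along the fingers, y is the direction in which the jaws open and shut (so a half turn about z gives the same grasp; the last joint's range is limited). The gripper opens to 85 mm and grips with 20 to 120 N. Pads are 22 mm wide; open, the fingers measure 114 mm over their backs; the gripper's body (76 mm by 85 mm) begins 54 mm behind the grasp point. The pads swing forward as they close: fully open they stand 13 mm farther back than shut.
Start: joints at [1, 0.477, 0.022, 1.555, -0.011, 1.109, -0.083], TCP at [0.301, -0.604, 0.405] pointing down, gripper open.
Joint ranges: [-2.96, 2.96], [-0.34, 2.1], [-1.41, 1.46], [0.24, 2.44], [-1.37, 4.51], [0.17, 1.92], [-2.96, 2.96]. Speed limits (rad/s): [2.39, 2.39, 3.14, 3.14, 3.14, 3.14, 3.14].

### API

Orientations are given as a rotation vector (axis times angle).
In Python, from bench import readout, grab_frame, camera_model, r gives the robot as it stands.
- The arm moves only by the tool apply_moves, never from a script. Its argument "deltas" is a list of rows, each an object with "xyz": the shift along the world's x, y, z in m, a list of three; "turn": the turn about the world's z in rad. In form: [{"xyz": [dx, dy, dz], "turn": turn}, ...]. A call has 1 to 12 rows; each row shifts and turns the commanded pose from where the row before left it; what a row does not reach is not made up. A row lasts 1/12 s, in which the tool goes at most 41.7 mm and 7.16 degrees, less where a joint would pass 70% of its speed; a pose out of reach is approached as far as the arm can. A call with a gripper value outside its range is refused whole. "claw" is the gripper's target within -1 to 1 (shut at 1, half-way at 0, fully open at -1), set as the call begins (left out, the last holds). The fingers move at their own pace and stop on an object; "squeeze" is the grip in N (left out, the last holds). Time passes only in rows, so rows that do not move let the fingers close. It gives the time, the measured TCP pose, the force and the opening at its end, in the units of the state.
- readout.get_obs(): the state, without advancing time (a new reading comes with each control period).
- grab_frame(name): name is "scene" or "top" or "wrist"; returns the picture (400x640x3 uint8, red, green, blue); there is no depth.
- camera_model(name): a dict with "intrinsics" (3x3 intrinsics, pixels), "k1" (the pictures are not rectified: a ray, as slopes to the right and down, at radius r is drawn at 1 + k1 r^2 times it, then the intrinsics apply), "R" (3x3) and "t" (3): a world point X has camera coordinates R X + t. Camera axes: x right, y down, z forward; pixel columns grow to the right and rows downward; lengths in m; the calibration is good to about 2 mm. A picture is of the moment at which its call begins: read the wrist's pose just before it. camera_model takes no time and is no camera call; for the wrist camera it gives the pose at the moment of the call.
- r.hand_in(): hands the job in, once; it reports no verdict.
The state is a dict: "clock": time; "joints": joint angles; "qvel": joint speeds; "tau": joint torques, N m; "tcp_pos": TCP position; "orientation": TCP orientation; "contact_force": force on the tool from outside, world axes, zero at the start; "moment": the same for the moment, N m; "grip_width": finger opening in m.
Only numpy, scipy, OpenCV 4.12 (cv2) and the standard library are available. Lean on these libraries where they do the work, as an engineer would, in place of code of your own. Each camera call takes 0.05 s, during which the arm holds its last target.

## Working session

There is one attempt and no reset: what is moved stays moved. The work goes in short steps, Python scripts to look and compute and a tool call to move; the robot and the scene stay as the last step left them, time stands still between calls to the robot, and variables do not carry over. Pictures are saved under pics/ and viewed, and the job is handed in when it is done.

Besides the shell and the picture viewer there is one more tool, called after ">>>" as name([rows], argument=value, ...), one row to a line, values as JSON. apply_moves: Moves the arm, as the interface text tells. Its arguments: {"type":"object","properties":{"deltas":{"type":"array"},"claw":{"type":"number"},"squeeze":{"type":"number"}},"required":["deltas"]}

```bash
ls; mkdir -p pics; cat > h.py <<'E'
import numpy as np, cv2
from bench import readout, grab_frame, camera_model, r
def snap(n,f):
    m=camera_model(n); im=grab_frame(n); cv2.imwrite('pics/'+f+'.png',cv2.cvtColor(im,cv2.COLOR_RGB2BGR)); return im,m
def ray(m,u,v):
    K=np.array(m['intrinsics']);R=np.array(m['R']);t=np.array(m['t']).ravel()
    d=cv2.undistortPoints(np.array([[[u,v]]],float),K,np.array([m['k1'],0,0,0.]))[0,0]
    return -R.T@t, R.T@np.array([d[0],d[1],1.])
def onz(m,u,v,z):
    o,d=ray(m,u,v); return o+d*(z-o[2])/d[2]
def tri(a,b):
    (o1,d1),(o2,d2)=a,b
    A=np.stack([d1,-d2],1); s=np.linalg.lstsq(A,o2-o1,rcond=None)[0]
    p=o1+d1*s[0];q=o2+d2*s[1]; return (p+q)/2,np.linalg.norm(p-q)
def proj(m,X):
    K=np.array(m['intrinsics']);R=np.array(m['R']);t=np.array(m['t']).ravel()
    return cv2.projectPoints(np.array([X],float),cv2.Rodrigues(R)[0],t,K,np.array([m['k1'],0,0,0.]))[0][0,0]
E
python3 - <<'E'
from h import *
print(readout.get_obs())
for n in ['scene','top','wrist']:
    im,m=snap(n,n+'0'); print(n,m)
E
```

```text
pics
{'clock': 0.0, 'joints': array([ 0.99989217,  0.47781967,  0.02237099,  1.55646368, -0.01149548,
        1.10931167, -0.0830953 ]), 'qvel': array([ 5.92471344e-04,  4.32708879e-04, -3.89815935e-04, -1.38550670e-04,
       -1.07124421e-03,  8.81569316e-05,  1.31949793e-03]), 'tau': array([-6.42322320e-04, -5.96440315e+01,  1.60756968e+00, -2.81198663e+01,
        1.24169749e-02,  9.28861904e-03,  2.40048348e-05]), 'tcp_pos': array([ 0.30122666, -0.60374671,  0.40370775]), 'orientation': array([-3.05612232e+00, -7.20092765e-01,  9.14710353e-04]), 'contact_force': array([0.54680113, 0.97693776, 0.05971413]), 'moment': array([ 0.05237708, -0.00127392,  0.04253113]), 'grip_width': 0.08563137254942361}
scene {'intrinsics': array([[367.53473087,   0.        , 324.94102504],
       [  0.        , 367.53473087, 203.17332768],
       [  0.        ,   0.        ,   1.        ]]), 'k1': -0.0871252335476456, 'R': array([[-0.7357477 , -0.6769879 ,  0.01904487],
       [-0.41341781,  0.42667199, -0.80438593],
       [ 0.53643363, -0.59969859, -0.59380179]]), 't': array([0.42290808, 0.28669369, 1.08499332])}
top {'intrinsics': array([[422.02902152,   0.        , 326.20714239],
       [  0.        , 422.02902152, 194.81766552],
       [  0.        ,   0.        ,   1.        ]]), 'k1': -0.08386829931786928, 'R': array([[ 0.01996598, -0.99977851,  0.00665441],
       [-0.98922387, -0.02071989, -0.14493732],
       [ 0.1450431 , -0.00368888, -0.98941846]]), 't': array([0.02066644, 0.57009946, 1.25009752])}
wrist {'intrinsics': array([[280.43134563,   0.        , 322.11021215],
       [  0.        , 280.43134563, 203.35494526],
       [  0.        ,   0.        ,   1.        ]]), 'k1': -0.0386485291821861, 'R': array([[ 0.44677275, -0.89464631, -0.00144826],
       [-0.86328954, -0.43153736,  0.26173782],
       [-0.23478775, -0.11568705, -0.96513793]]), 't': array([-0.67346176, -0.03419624,  0.37804664])}
```

View pics/scene0.png

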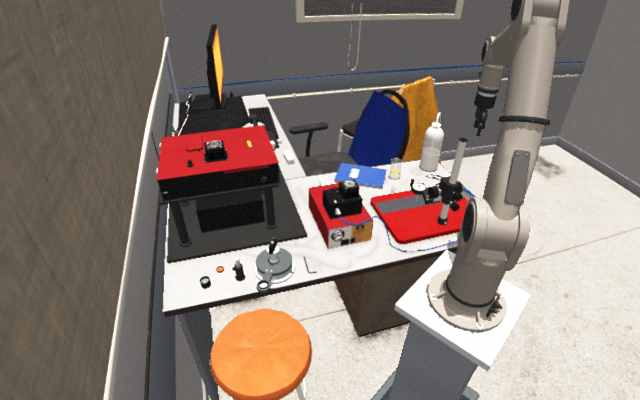

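View pics/top0.png

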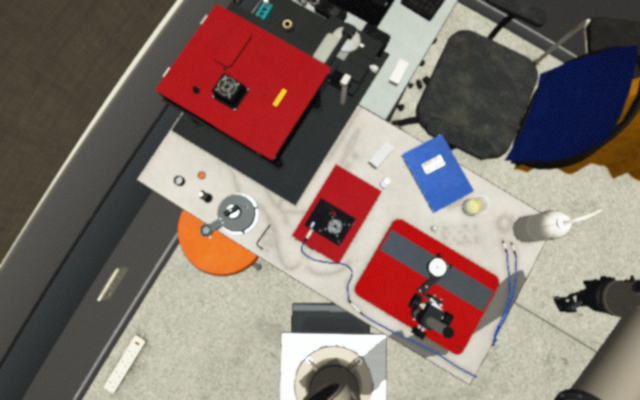

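View pics/wrist0.png

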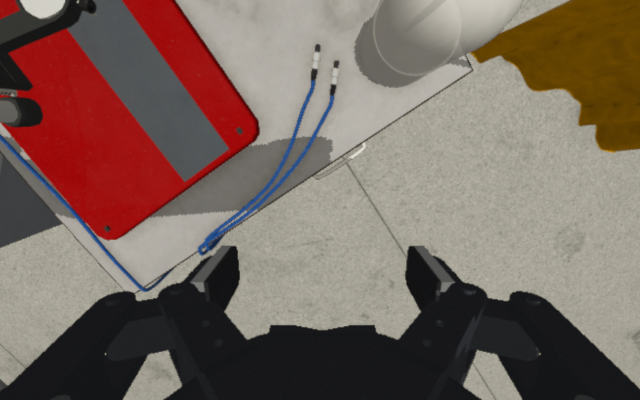

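Top: the lens holder is near (237,212), a dark post stands next to it near (205,197), and a white-capped vial is right of the power supply near (385,183). I'll zoom in.

```bash
python3 - <<'E'
from h import *
t=cv2.imread('pics/top0.png'); s=cv2.imread('pics/scene0.png')
cv2.imwrite('pics/topz.png',cv2.resize(t[150:270,150:290],None,fx=5,fy=5,interpolation=cv2.INTER_CUBIC))
cv2.imwrite('pics/topr.png',cv2.resize(t[120:250,340:500],None,fx=4.5,fy=4.5,interpolation=cv2.INTER_CUBIC))
cv2.imwrite('pics/scz.png',cv2.resize(s[225:305,190:330],None,fx=5.5,fy=5.5,interpolation=cv2.INTER_CUBIC))
cv2.imwrite('pics/scr.png',cv2.resize(s[140:220,320:460],None,fx=5.5,fy=5.5,interpolation=cv2.INTER_CUBIC))
m=camera_model('top')
for n,u,v,z in [('axis',237,212,.04),('knob',235,211,.114),('post',205,197,.05),('vial',385,183,.057),('beaker',472,207,.07),('tube',179,181,.025),('filter',201,175,.006)]: print(n,onz(m,u,v,z))
E
```

```text
axis [0.51105657 0.30357811 0.04      ]
knob [0.50636639 0.29409707 0.114     ]
post [0.55382398 0.40220845 0.05      ]
vial [ 0.6073733  -0.14580572  0.057     ]
beaker [ 0.5374438  -0.40813203  0.07      ]
tube [0.60613876 0.49535001 0.025     ]
filter [0.63019132 0.43221061 0.006     ]
```

View pics/topz.png

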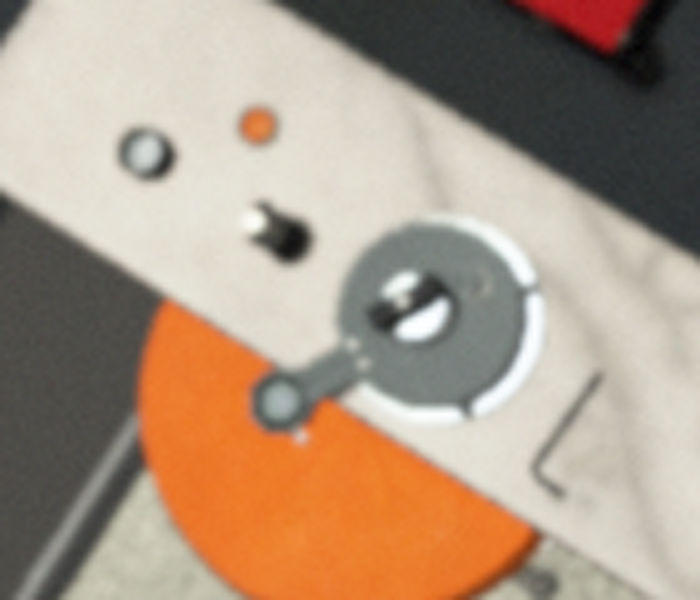

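View pics/topr.png

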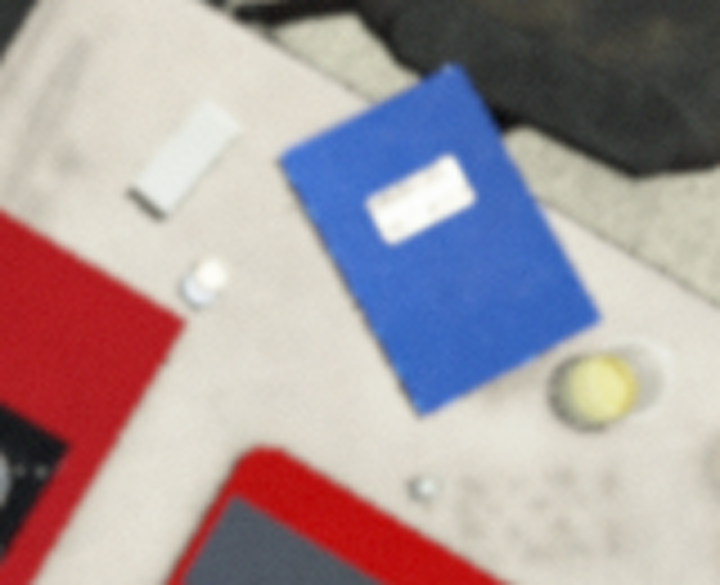

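View pics/scz.png

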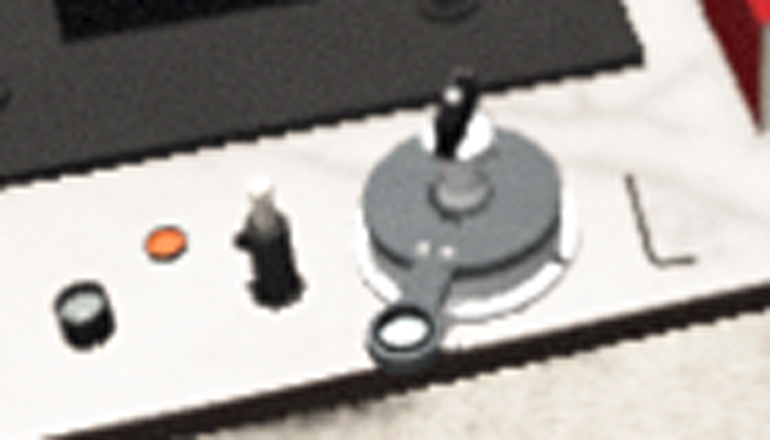

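View pics/scr.png

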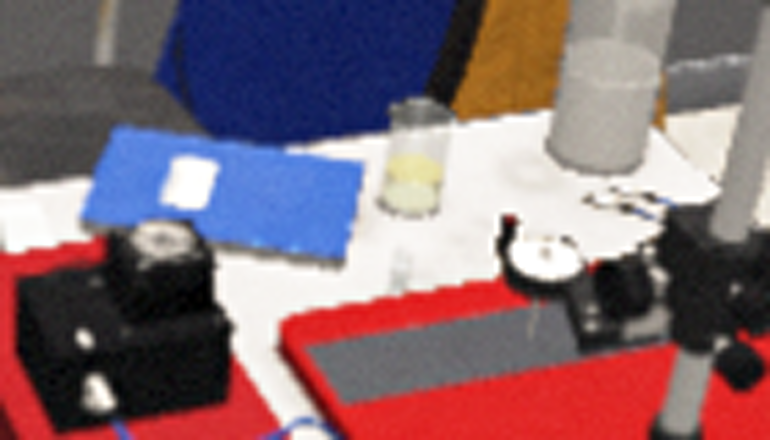

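```bash
python3 - <<'E'
from h import *
from scipy.spatial.transform import Rotation as Ro
mt=camera_model('top');ms=camera_model('scene');mw=camera_model('wrist')
o=readout.get_obs(); R=Ro.from_rotvec(o['orientation']).as_matrix()
print('R tool\n',R.round(3)); c=-np.array(mw['R']).T@mw['t']; print('cam in tool',R.T@(c-o['tcp_pos']))
t=cv2.imread('pics/top0.png')
cv2.imwrite('pics/topm.png',cv2.resize(t[205:365,350:510],None,fx=3.7,fy=3.7,interpolation=cv2.INTER_CUBIC))
print('posttop',tri(ray(mt,201.4,194.4),ray(ms,237.3,258.8)), onz(mt,201.4,194.4,.084))
print('foot',onz(ms,190+275/5.5,225+297/5.5,0), onz(mt,150+292/5,150+247/5,0.02))
for z in [.114]:
  print('knobtop',onz(mt,150+412/5,150+302/5,z),onz(ms,190+460/5.5,225+95/5.5,z))
print('lens',onz(mt,150+279/5,150+402/5,.044),onz(ms,190+404/5.5,225+332/5.5,.044))
print('edge',[onz(mt,150+u/5,150+v/5,0)[:2] for u,v in [(0,190),(160,297),(340,395)]])
print('topright bridge edge', onz(mt,150+270/5,150,.0),onz(mt,150+700/5,150+255/5,.0))
E
```

```text
R tool
 [[ 0.895  0.446 -0.001]
 [ 0.446 -0.895  0.001]
 [-0.    -0.001 -1.   ]]
cam in tool [ 0.06619003 -0.00072747  0.03096932]
posttop (array([0.55857974, 0.40658757, 0.07721196]), np.float64(0.0022136008477021503)) [0.55680178 0.4037537  0.084     ]
foot [0.55176993 0.41485381 0.        ] [0.55054871 0.39963282 0.02      ]
knobtop [0.50793486 0.30171745 0.114     ] [0.50453162 0.30770879 0.114     ]
lens [0.4524537  0.39537949 0.044     ] [0.44751237 0.4026947  0.044     ]
edge [array([0.58589423, 0.59753193]), array([0.51938254, 0.48804086]), array([0.4602006 , 0.36930662])]
topright bridge edge [0.71363867 0.42971616 0.        ] [0.55354778 0.14591514 0.        ]
```

View pics/topm.png

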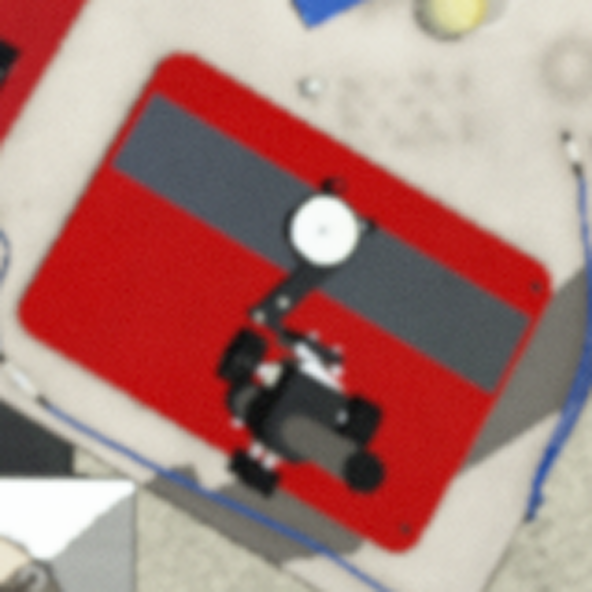

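```bash
python3 - <<'E'
from h import *
mt=camera_model('top');ms=camera_model('scene')
print(tri(ray(mt,350+365/3.7,205+470/3.7),ray(ms,461,141)))
print('base of mast',onz(mt,350+290/3.7,205+430/3.7,.1))
E
```

```text
(array([ 0.22191888, -0.24506813,  0.35617856]), np.float64(0.0077201093629301176))
base of mast [ 0.20475551 -0.26445261  0.1       ]
```

>>> apply_moves([
  {"xyz": [0,0.01,0.035],"turn": 0.1},
  {"xyz": [0.01,0.02,0.03],"turn": 0.1},
  {"xyz": [0.02,0.03,0.015],"turn": 0.1},
  {"xyz": [0.025,0.03,0],"turn": 0.1},
  {"xyz": [0.025,0.03,0],"turn": 0.1},
  {"xyz": [0.025,0.03,0],"turn": 0.1},
  {"xyz": [0.025,0.03,0],"turn": 0.1},
  {"xyz": [0.025,0.03,0],"turn": 0.1},
  {"xyz": [0.025,0.03,0],"turn": 0.1},
  {"xyz": [0.02,0.035,0],"turn": 0.1},
  {"xyz": [0.02,0.035,0],"turn": 0.1},
  {"xyz": [0.02,0.035,0],"turn": 0.1},
])

```text
clock: 1.15
tcp_pos: [0.5419, -0.2573, 0.4845]
orientation: [-2.111, -2.326, 0.0]
contact_force: [0.3, 0.3, 0.3]
grip_width: 0.0858
```

```bash
python3 - <<'E'
from h import *
print(readout.get_obs())
E
```

```text
{'clock': 1.15, 'joints': array([ 0.62178578,  0.31494229, -0.36122552,  1.62409895,  0.11670822,
        1.2242367 ,  0.33374645]), 'qvel': array([-0.5017568 ,  0.08496418, -0.40140401, -0.07729235,  0.15279555,
        0.03558404,  0.26915101]), 'tau': array([  3.23800832, -51.37809277,  -1.71743732, -28.56082857,
        -0.23956591,   0.11245082,  -0.35419425]), 'tcp_pos': array([ 0.54191984, -0.25726888,  0.48450946]), 'orientation': array([-2.11130600e+00, -2.32594393e+00,  3.22969620e-04]), 'contact_force': array([0.29083984, 0.28513649, 0.31570455]), 'moment': array([-0.04236161, -0.11010759, -0.01302728]), 'grip_width': 0.08581965149460206}
```

>>> apply_moves([
  {"xyz": [0.005,0.04,0],"turn": 0.04},
  {"xyz": [0.005,0.04,0],"turn": 0.04},
  {"xyz": [0.005,0.04,0],"turn": 0.04},
  {"xyz": [0,0.04,0],"turn": 0.04},
  {"xyz": [0,0.04,0],"turn": 0.04},
  {"xyz": [0,0.04,0],"turn": 0.04},
  {"xyz": [0,0.04,0],"turn": 0.04},
  {"xyz": [0,0.04,0],"turn": 0.04},
  {"xyz": [0,0.04,0],"turn": 0.04},
  {"xyz": [-0.005,0.04,0],"turn": 0.04},
  {"xyz": [-0.01,0.04,0],"turn": 0.04},
  {"xyz": [-0.01,0.04,0],"turn": 0.02},
])

```text
clock: 2.15
tcp_pos: [0.5308, 0.2226, 0.4845]
orientation: [-1.53, -2.744, 0.0]
contact_force: [1.1, 0.6, -0.2]
grip_width: 0.0855
```

>>> apply_moves([
  {"xyz": [-0.01,0.035,-0.02],"turn": 0},
  {"xyz": [-0.01,0.03,-0.02],"turn": 0},
  {"xyz": [0,0.02,-0.03],"turn": 0},
  {"xyz": [0,0.01,-0.01],"turn": 0},
  {"xyz": [0,0,0],"turn": 0},
  {"xyz": [0,0,0],"turn": 0},
])

```text
clock: 2.65
tcp_pos: [0.5118, 0.3155, 0.4045]
orientation: [-1.532, -2.742, 0.002]
contact_force: [0.5, -0.1, 0.7]
grip_width: 0.0851
```

```bash
python3 - <<'E'
from h import *
o=readout.get_obs();print({k:np.round(o[k],3) for k in ['clock','joints','qvel','tcp_pos','orientation']})
im,m=snap('wrist','w1'); import pickle; pickle.dump((m,o),open('w1.pkl','wb'))
E
```

```text
{'clock': np.float64(2.65), 'joints': array([-0.153,  0.436, -0.666,  1.703,  0.296,  1.107, -0.356]), 'qvel': array([ 0.027, -0.032,  0.008, -0.022,  0.   ,  0.003,  0.002]), 'tcp_pos': array([0.512, 0.315, 0.405]), 'orientation': array([-1.532e+00, -2.742e+00,  2.000e-03])}
```

View pics/w1.png

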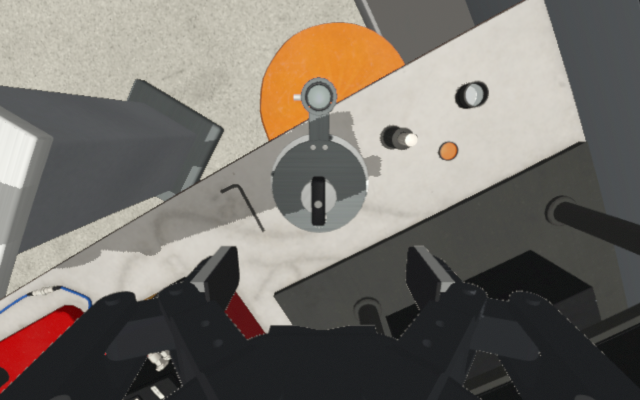

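Wrist view: lens ring is at (318,97), the bar knob at (318,201) running vertically in the image, the post tip at (411,140) and its barrel foot near (388,133). I'll zoom in to refine these and take a second view from another place.

```bash
python3 - <<'E'
from h import *
t=cv2.imread('pics/w1.png')
cv2.imwrite('pics/w1z.png',cv2.resize(t[70:240,260:440],None,fx=3.5*1.0,fy=3.5,interpolation=cv2.INTER_CUBIC))
E
```

```text
(no output)
```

View pics/w1z.png

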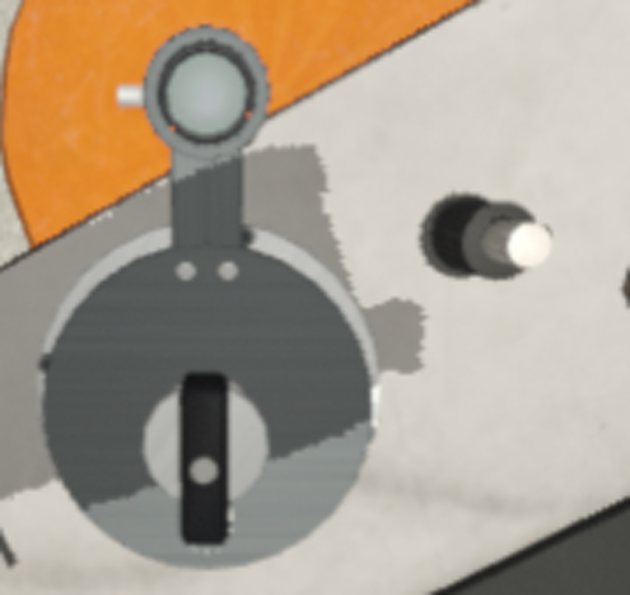

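>>> apply_moves([
  {"xyz": [0.01,0.02,-0.02],"turn": 0},
  {"xyz": [0.01,0.03,-0.02],"turn": 0},
  {"xyz": [0.01,0.025,-0.02],"turn": 0},
  {"xyz": [0,0,0],"turn": 0},
  {"xyz": [0,0,0],"turn": 0},
], claw=-0.4, squeeze=40)

```text
clock: 3.12
tcp_pos: [0.5425, 0.3904, 0.3447]
orientation: [-1.534, -2.742, 0.001]
contact_force: [0.0, 0.7, 0.1]
grip_width: 0.0597
```

```bash
python3 - <<'E'
from h import *
o=readout.get_obs();print({k:np.round(o[k],3) for k in ['clock','joints','qvel','tcp_pos','orientation','grip_width']})
im,m=snap('wrist','w2'); import pickle; pickle.dump((m,o),open('w2.pkl','wb'))
t=cv2.imread('pics/w2.png')
cv2.imwrite('pics/w2z.png',cv2.resize(t[60:270,220:460],None,fx=2.8,fy=2.8,interpolation=cv2.INTER_CUBIC))
E
```

```text
{'clock': np.float64(3.117), 'joints': array([-0.29 ,  0.599, -0.623,  1.595,  0.384,  1.073, -0.465]), 'qvel': array([ 0.026, -0.045,  0.002,  0.011, -0.001,  0.005,  0.004]), 'tcp_pos': array([0.542, 0.39 , 0.345]), 'orientation': array([-1.534e+00, -2.742e+00,  1.000e-03]), 'grip_width': np.float64(0.06)}
```

View pics/w2z.png

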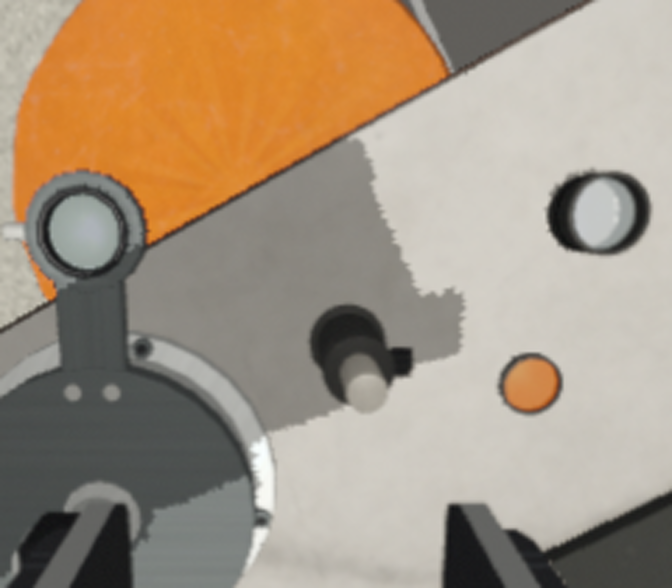

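```bash
python3 - <<'E'
from h import *; import pickle
m1,o1=pickle.load(open('w1.pkl','rb'));m2,o2=pickle.load(open('w2.pkl','rb'))
a=lambda x,y:(m1,260+x/3.5,70+y/3.5)
b=lambda x,y:(m2,220+x/2.8,60+y/2.8)
for n,p,q,z in [('tip',a(529,245),b(367,390),.084),('foot',a(463,235),b(349,345),.0),('lens',a(206,92),b(86,232),.042),('rivet',a(228,271),b(112,393),.041)]:
    print(n,tri(ray(*p),ray(*q)),onz(*p,z)[:2],onz(*q,z)[:2])
k1=onz(*a(205,375),.114);k2=onz(*a(205,545),.114);print('knob',k1,k2,(k1+k2)/2,np.arctan2(*(k1-k2)[[1,0]]))
L=onz(*a(206,92),.042);d=L-(k1+k2)/2;print(np.hypot(*d[:2]),np.arctan2(d[1],d[0]))
print('tube',onz(*b(605,213),.025),'filter',onz(*b(531,383),.006),'foot w/ barrel shoulder',onz(*b(350,343),.005))
print('edge',onz(*b(150,245),0),onz(*b(590,0),0))
E
```

```text
tip (array([0.56011779, 0.40961286, 0.08126914]), np.float64(0.0007142906823421648)) [0.55969955 0.40920502] [0.55914558 0.41014273]
foot (array([0.56013911, 0.40919024, 0.0046115 ]), np.float64(0.0011086632009256778)) [0.5606204 0.4097644] [0.56148059 0.40848029]
lens (array([0.45574597, 0.39916813, 0.0374984 ]), np.float64(0.0006860932832772467)) [0.45572206 0.39895815] [0.45689788 0.39981505]
rivet (array([0.49138294, 0.35475846, 0.04249421]), np.float64(7.194751565575153e-05)) [0.49141476 0.35469103] [0.49132805 0.35423491]
knob [0.49739966 0.33207615 0.114     ] [0.52251475 0.29100788 0.114     ] [0.5099572  0.31154202 0.114     ] 2.1196615563067773
0.10287385992723651 2.126098899154318
tube [0.6097094  0.50087783 0.025     ] filter [0.63176477 0.43478427 0.006     ] foot w/ barrel shoulder [0.56052108 0.40999457 0.005     ]
edge [0.47305148 0.40117726 0.        ] [0.56730379 0.56428834 0.        ]
```

>>> apply_moves([
  {"xyz": [0.01,0.01,0],"turn": 0},
  {"xyz": [0.007,0.009,-0.01],"turn": 0},
  {"xyz": [0,0,-0.03],"turn": 0},
  {"xyz": [0,0,-0.03],"turn": 0},
  {"xyz": [0,0,-0.025],"turn": 0},
  {"xyz": [0,0,-0.0185],"turn": 0},
  {"xyz": [0,0,0],"turn": 0},
  {"xyz": [0,0,0],"turn": 0},
])

```text
clock: 3.83
tcp_pos: [0.5595, 0.4083, 0.2325]
orientation: [1.535, 2.74, -0.0]
contact_force: [0.4, 0.7, -0.5]
grip_width: 0.0595
```

```bash
python3 - <<'E'
from h import *
snap('wrist','w3')
E
```

```text
(no output)
```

View pics/w3.png

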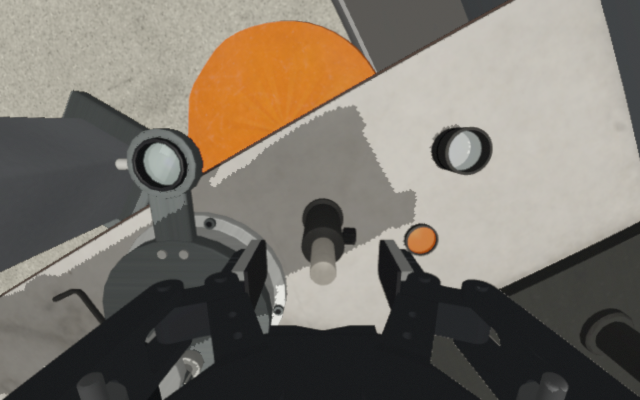

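The post tip (322,272) lies centred between the pads (265 and 380), so I'll close on it.

>>> apply_moves([
  {"xyz": [0,0,0],"turn": 0},
  {"xyz": [0,0,0],"turn": 0},
  {"xyz": [0,0,0],"turn": 0},
  {"xyz": [0,0,0],"turn": 0},
  {"xyz": [0,0,0],"turn": 0},
  {"xyz": [0,0,0],"turn": 0},
  {"xyz": [0,0,0],"turn": 0},
  {"xyz": [0,0,0],"turn": 0},
], claw=1, squeeze=40)

```text
clock: 4.55
tcp_pos: [0.5586, 0.4103, 0.2324]
orientation: [1.532, 2.742, 0.002]
contact_force: [-0.7, -0.6, 6.2]
grip_width: 0.011
```

>>> apply_moves([
  {"xyz": [0,0,0.005],"turn": 0},
  {"xyz": [0,0,0.01],"turn": 0},
  {"xyz": [0,0,0.01],"turn": 0},
  {"xyz": [0,0,0.01],"turn": 0},
  {"xyz": [0,0,0],"turn": 0},
  {"xyz": [0,0,0],"turn": 0},
])

```text
clock: 5.05
tcp_pos: [0.5586, 0.4102, 0.2674]
orientation: [1.532, 2.742, 0.003]
contact_force: [0.1, 0.4, -2.0]
grip_width: 0.0114
```

```bash
python3 - <<'E'
from h import *
snap('wrist','w4')
E
```

```text
(no output)
```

View pics/w4.png

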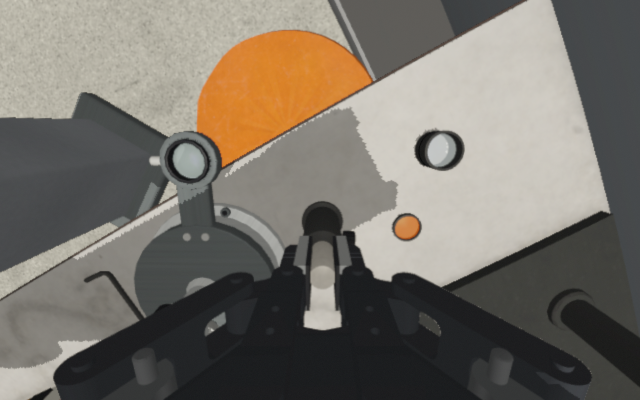

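>>> apply_moves([
  {"xyz": [0,0.01,0],"turn": 0},
  {"xyz": [0,0.015,0],"turn": 0},
  {"xyz": [0,0.015,0],"turn": 0},
  {"xyz": [0.001,0.012,0],"turn": 0},
  {"xyz": [0,0.008,0],"turn": 0},
  {"xyz": [0,0,-0.01],"turn": 0},
  {"xyz": [0,0,-0.01],"turn": 0},
  {"xyz": [0,0,-0.008],"turn": 0},
  {"xyz": [0,0,-0.004],"turn": 0},
  {"xyz": [0,0,-0.0025],"turn": 0},
  {"xyz": [0,0,0],"turn": 0},
  {"xyz": [0,0,0],"turn": 0},
])

```text
clock: 6.1
tcp_pos: [0.5595, 0.4689, 0.2325]
orientation: [1.534, 2.741, -0.003]
contact_force: [-3.9, -3.9, 8.3]
grip_width: 0.0113
```

```bash
python3 - <<'E'
from h import *
snap('wrist','w5')
E
```

```text
(no output)
```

View pics/w5.png

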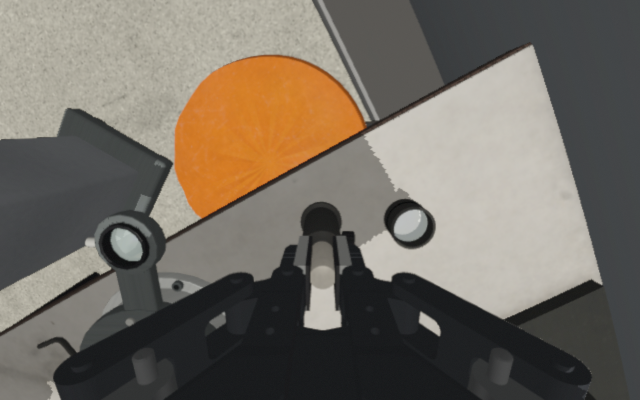

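Standing on the bench with about 8 N of contact, clear of the lens tube at (409,223). Releasing.

>>> apply_moves([
  {"xyz": [0,0,0],"turn": 0},
  {"xyz": [0,0,0],"turn": 0},
  {"xyz": [0,0,0],"turn": 0},
  {"xyz": [0,0,0],"turn": 0},
  {"xyz": [0,0,0],"turn": 0},
  {"xyz": [0,0,0.01],"turn": 0},
  {"xyz": [0,0,0.02],"turn": 0},
  {"xyz": [0,0,0.03],"turn": 0},
  {"xyz": [0,0,0.03],"turn": 0},
  {"xyz": [0,0,0.02],"turn": 0},
  {"xyz": [0,0,0],"turn": 0},
], claw=-0.2)

```text
clock: 7.07
tcp_pos: [0.56, 0.4715, 0.3486]
orientation: [1.531, 2.74, 0.014]
contact_force: [-0.3, 0.4, 1.2]
grip_width: 0.0514
```

```bash
python3 - <<'E'
from h import *
import pickle
o=readout.get_obs()
im,m=snap('wrist','w6'); pickle.dump((m,o),open('w6.pkl','wb'))
E
```

```text
(no output)
```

View pics/w6.png

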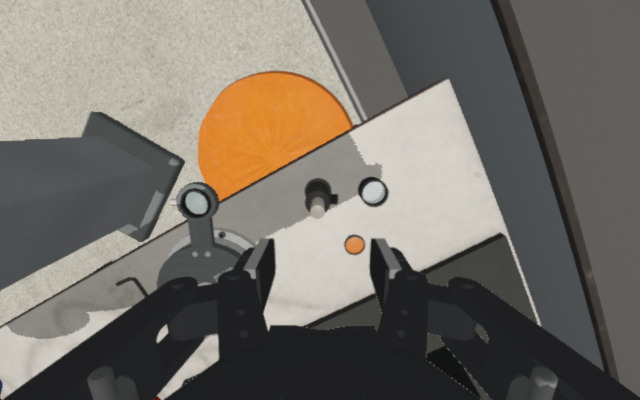

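```bash
python3 - <<'E'
from h import *; import pickle
m,o=pickle.load(open('w6.pkl','rb'))
print(onz(m,318,211,.084),onz(m,319,189,.0))
E
```

```text
[0.56058929 0.46859549 0.084     ] [0.56044792 0.47027001 0.        ]
```

>>> apply_moves([
  {"xyz": [-0.01,-0.03,0],"turn": 0},
  {"xyz": [-0.01,-0.035,0],"turn": 0},
  {"xyz": [-0.01,-0.035,0],"turn": 0},
  {"xyz": [-0.01,-0.03,0],"turn": 0},
  {"xyz": [-0.0095,-0.03,0],"turn": 0},
  {"xyz": [0,0,0],"turn": 0},
  {"xyz": [0,0,0],"turn": 0},
])

```text
clock: 7.7
tcp_pos: [0.5099, 0.3079, 0.3411]
orientation: [1.536, 2.74, -0.003]
contact_force: [0.3, 1.2, 0.9]
grip_width: 0.0511
```

```bash
python3 - <<'E'
from h import *; import pickle
o=readout.get_obs();print(o['tcp_pos'],o['moment'])
im,m=snap('wrist','w7'); pickle.dump((m,o),open('w7.pkl','wb'))
E
```

```text
[0.50986785 0.3078593  0.34112744] [0.06994801 0.05228311 0.00426373]
```

View pics/w7.png

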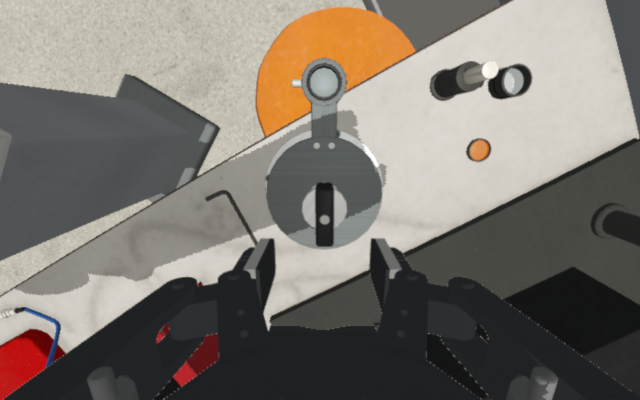

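```bash
python3 - <<'E'
from h import *; import pickle
m,o=pickle.load(open('w7.pkl','rb')); m1,_=pickle.load(open('w1.pkl','rb'))
im=cv2.imread('pics/w7.png'); g=im.max(2)
mask=(g<60).astype(np.uint8); mask[:170]=0; mask[250:]=0; mask[:,:300]=0; mask[:,350:]=0
n,l,s,c=cv2.connectedComponentsWithStats(mask); print(s[1:],c[1:])
a=onz(m,324,184,.114);b=onz(m,325,245,.114);print(a,b,(a+b)/2,np.arctan2(*(a-b)[[1,0]]))
print('dot tri',tri(ray(m,324.5,219.5),ray(m1,260+204/3.5,70+470/3.5)))
L=onz(m,323,83,.044);print(L)
E
```

```text
[[316 182  17  64 963]] [[323.98234683 213.45794393]]
[0.49639994 0.33194832 0.114     ] [0.52162453 0.29238437 0.114     ] [0.50901224 0.31216634 0.114     ] 2.1383801086694865
dot tri (array([0.51132462, 0.30855933, 0.11052425]), np.float64(0.00014167937743999297))
[0.45552998 0.39739848 0.044     ]
```

>>> apply_moves([
  {"xyz": [0.001,0.001,-0.02],"turn": 0},
  {"xyz": [0,0,-0.025],"turn": 0},
  {"xyz": [0,0,-0.02],"turn": 0},
  {"xyz": [0,0,-0.02],"turn": 0},
  {"xyz": [0,0,0],"turn": 0},
  {"xyz": [0,0,0],"turn": 0},
])

```text
clock: 8.25
tcp_pos: [0.5104, 0.3122, 0.2558]
orientation: [-1.529, -2.742, 0.002]
contact_force: [-0.1, 0.5, 0.6]
grip_width: 0.051
```

>>> apply_moves([
  {"xyz": [0,0,0],"turn": 0},
  {"xyz": [0,0,0],"turn": 0},
  {"xyz": [0,0,0],"turn": 0},
  {"xyz": [0,0,0],"turn": 0},
  {"xyz": [0,0,0],"turn": 0},
  {"xyz": [0,0,0],"turn": 0},
  {"xyz": [0,0,0],"turn": 0},
], claw=1, squeeze=70)

```text
clock: 8.83
tcp_pos: [0.5093, 0.3119, 0.2608]
orientation: [1.531, 2.743, -0.002]
contact_force: [-14.3, -8.9, 26.0]
grip_width: 0.013
```

```bash
cat > st.py <<'E'
from h import *
o=readout.get_obs();v=o['orientation'];print({k:np.round(o[k],3).tolist() for k in ['clock','joints','tcp_pos','contact_force','moment','grip_width']},'yaw',round(2*np.arctan2(v[1],v[0])%(2*np.pi),3))
E
python3 st.py
```

```text
{'clock': 8.833, 'joints': [-0.208, 0.594, -0.597, 1.831, 0.433, 0.851, -0.465], 'tcp_pos': [0.509, 0.312, 0.261], 'contact_force': [-14.267, -8.851, 25.995], 'moment': [-1.563, 2.748, -0.071], 'grip_width': 0.013} yaw 2.124
```

>>> apply_moves([
  {"xyz": [-0.001,-0.0005,0.003],"turn": 0},
  {"xyz": [-0.001,-0.0005,0.003],"turn": 0},
  {"xyz": [0,0,0],"turn": 0},
  {"xyz": [0,0,0],"turn": 0},
])

```text
clock: 9.17
tcp_pos: [0.5089, 0.3109, 0.2612]
orientation: [-1.53, -2.742, -0.005]
contact_force: [6.6, 9.7, -27.4]
grip_width: 0.0128
```

```bash
python3 st.py
```

```text
{'clock': 9.167, 'joints': [-0.205, 0.592, -0.599, 1.834, 0.43, 0.846, -0.461], 'tcp_pos': [0.509, 0.311, 0.261], 'contact_force': [6.6, 9.651, -27.429], 'moment': [1.62, -1.34, 0.059], 'grip_width': 0.013} yaw 2.124
```

>>> apply_moves([
  {"xyz": [0.0006,0.0005,-0.003],"turn": 0},
  {"xyz": [0,0,0],"turn": 0},
  {"xyz": [0,0,0],"turn": -0.01},
  {"xyz": [0,0,0],"turn": -0.02},
  {"xyz": [0,0,0],"turn": -0.03},
  {"xyz": [0,0,0],"turn": -0.04},
  {"xyz": [0,0,0],"turn": -0.04},
  {"xyz": [0,0,0],"turn": -0.03},
  {"xyz": [0,0,0],"turn": 0},
])

```text
clock: 9.92
tcp_pos: [0.5093, 0.3115, 0.261]
orientation: [1.761, 2.601, 0.003]
contact_force: [-3.1, 1.5, 6.9]
grip_width: 0.0126
```

```bash
python3 st.py
```

```text
{'clock': 9.917, 'joints': [-0.236, 0.582, -0.557, 1.834, 0.402, 0.837, -0.612], 'tcp_pos': [0.509, 0.312, 0.261], 'contact_force': [-3.112, 1.541, 6.854], 'moment': [0.114, 1.021, -0.134], 'grip_width': 0.013} yaw 1.951
```

>>> apply_moves([
  {"xyz": [0,0,0],"turn": -0.03},
  {"xyz": [0,0,0],"turn": -0.05},
  {"xyz": [0,0,0],"turn": -0.06},
  {"xyz": [0,0,0],"turn": -0.06},
  {"xyz": [0,0,0],"turn": -0.06},
  {"xyz": [0,0,0],"turn": -0.06},
])

```text
clock: 10.42
tcp_pos: [0.51, 0.3115, 0.261]
orientation: [2.154, 2.287, 0.006]
contact_force: [-0.1, 2.4, 3.2]
grip_width: 0.0127
```

```bash
python3 st.py; python3 -c "
from h import *
snap('wrist','w8');snap('top','t8')
t=cv2.imread('pics/t8.png');cv2.imwrite('pics/t8z.png',cv2.resize(t[150:270,150:290],None,fx=4,fy=4))"; python3 st.py
```

```text
{'clock': 10.417, 'joints': [-0.29, 0.566, -0.481, 1.838, 0.347, 0.818, -0.887], 'tcp_pos': [0.51, 0.312, 0.261], 'contact_force': [-0.135, 2.354, 3.207], 'moment': [0.331, 0.463, 0.188], 'grip_width': 0.013} yaw 1.631
{'clock': 10.517, 'joints': [-0.29, 0.566, -0.481, 1.837, 0.347, 0.818, -0.885], 'tcp_pos': [0.51, 0.312, 0.261], 'contact_force': [-1.586, 3.411, 5.531], 'moment': [0.572, 0.617, -0.017], 'grip_width': 0.013} yaw 1.632
```

View pics/w8.png

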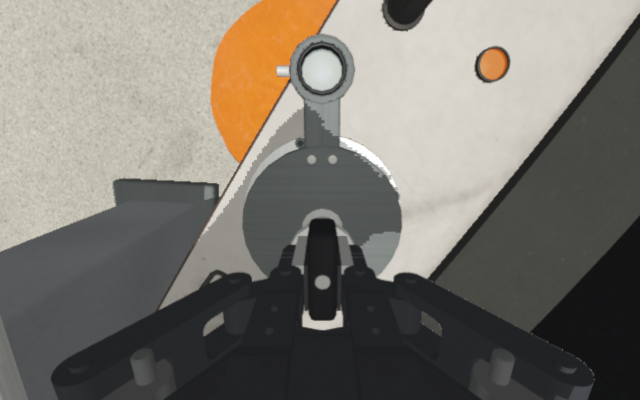

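View pics/t8z.png

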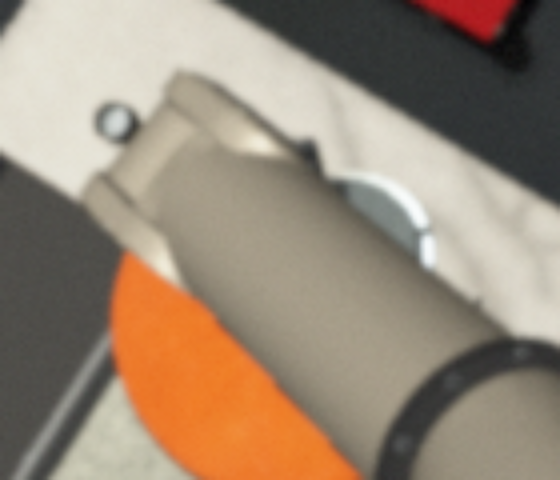

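The lens ring stays at (322,68) in the wrist view, so the head is turning with the hand.

>>> apply_moves([
  {"xyz": [0,0,0],"turn": -0.05},
  {"xyz": [0,0,0],"turn": -0.06},
  {"xyz": [0,0,0],"turn": -0.06},
  {"xyz": [0,0,0],"turn": -0.06},
  {"xyz": [0,0,0],"turn": -0.06},
  {"xyz": [0,0,0],"turn": -0.06},
  {"xyz": [0,0,0],"turn": -0.06},
  {"xyz": [0,0,0],"turn": -0.06},
  {"xyz": [0,0,0],"turn": -0.06},
  {"xyz": [0,0,0],"turn": -0.06},
])

```text
clock: 11.35
tcp_pos: [0.5113, 0.3111, 0.261]
orientation: [-2.725, -1.564, -0.009]
contact_force: [4.5, 2.8, 1.1]
grip_width: 0.0129
```

```bash
python3 st.py
```

```text
{'clock': 11.35, 'joints': [-0.394, 0.543, -0.339, 1.844, 0.245, 0.79, -1.39], 'tcp_pos': [0.511, 0.311, 0.261], 'contact_force': [4.497, 2.812, 1.116], 'moment': [0.474, -0.462, 0.208], 'grip_width': 0.013} yaw 1.042
```

>>> apply_moves([
  {"xyz": [0,0,0],"turn": -0.06},
  {"xyz": [0,0,0],"turn": -0.06},
  {"xyz": [0,0,0],"turn": -0.06},
  {"xyz": [0,0,0],"turn": -0.06},
  {"xyz": [0,0,0],"turn": -0.06},
  {"xyz": [0,0,0],"turn": -0.06},
  {"xyz": [0,0,0],"turn": -0.06},
  {"xyz": [0,0,0],"turn": -0.06},
  {"xyz": [0,0,0],"turn": -0.02},
  {"xyz": [0,0,0],"turn": 0},
])

```text
clock: 12.18
tcp_pos: [0.5122, 0.3102, 0.261]
orientation: [-3.027, -0.841, -0.01]
contact_force: [6.8, 0.8, -0.2]
grip_width: 0.0126
```

```bash
python3 st.py
```

```text
{'clock': 12.183, 'joints': [-0.486, 0.53, -0.215, 1.85, 0.158, 0.772, -1.814], 'tcp_pos': [0.512, 0.31, 0.261], 'contact_force': [6.83, 0.799, -0.235], 'moment': [0.229, -1.033, -0.064], 'grip_width': 0.013} yaw 0.542
```

>>> apply_moves([
  {"xyz": [0,0,0],"turn": 0},
  {"xyz": [0,0,0],"turn": 0},
  {"xyz": [0,0,0],"turn": 0},
  {"xyz": [0,0,0],"turn": 0},
  {"xyz": [0,0,0.02],"turn": 0},
  {"xyz": [0,0,0.03],"turn": 0},
  {"xyz": [0,0,0.02],"turn": 0},
  {"xyz": [0,0,0],"turn": 0},
], claw=-0.2)

```text
clock: 12.85
tcp_pos: [0.5104, 0.3115, 0.3341]
orientation: [-3.024, -0.842, -0.01]
contact_force: [1.3, 0.7, 0.5]
grip_width: 0.0511
```

```bash
python3 - <<'E'
from h import *; import pickle
o=readout.get_obs();print(o['tcp_pos'],o['orientation'])
im,m=snap('wrist','w9'); pickle.dump((m,o),open('w9.pkl','wb'))
E
python3 st.py
```

```text
[0.51041949 0.31149383 0.33407086] [-3.02410646 -0.84247813 -0.01026925]
{'clock': 12.9, 'joints': [-0.472, 0.438, -0.233, 1.805, 0.125, 0.908, -1.789], 'tcp_pos': [0.51, 0.311, 0.332], 'contact_force': [-0.105, 0.693, -0.533], 'moment': [0.012, 0.055, -0.017], 'grip_width': 0.051} yaw 0.543
```

View pics/w9.png

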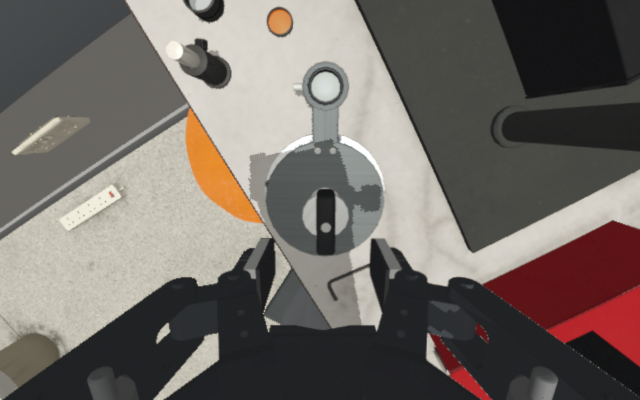

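>>> apply_moves([
  {"xyz": [0,0,0],"turn": 0.12},
  {"xyz": [0,0,0],"turn": 0.12},
  {"xyz": [0,0,0],"turn": 0.12},
  {"xyz": [0,0,0],"turn": 0.12},
  {"xyz": [0,0,0],"turn": 0.12},
  {"xyz": [0,0,0],"turn": 0.12},
  {"xyz": [0,0,0],"turn": 0.12},
  {"xyz": [0,0,0],"turn": 0.12},
  {"xyz": [0,0,0],"turn": 0.12},
  {"xyz": [0,0,0],"turn": 0.12},
  {"xyz": [0,0,0],"turn": 0.12},
  {"xyz": [0,0,0],"turn": 0.12},
])

```text
clock: 13.9
tcp_pos: [0.509, 0.3102, 0.3283]
orientation: [-1.711, -2.634, 0.003]
contact_force: [0.4, 0.4, 0.0]
grip_width: 0.0513
```

>>> apply_moves([
  {"xyz": [0,0,0],"turn": 0.12},
  {"xyz": [0,0,0],"turn": 0.12},
  {"xyz": [0,0,0],"turn": 0.12},
  {"xyz": [0,0,0],"turn": 0.12},
  {"xyz": [0,0,0],"turn": 0.12},
  {"xyz": [0,0,0],"turn": 0.12},
  {"xyz": [0,0,0],"turn": 0.12},
  {"xyz": [0,0,0],"turn": 0.12},
  {"xyz": [0,0,0],"turn": 0.12},
  {"xyz": [0,0,0],"turn": 0.12},
  {"xyz": [0,0,0],"turn": 0.12},
  {"xyz": [0,0,0],"turn": 0.12},
])

```text
clock: 14.9
tcp_pos: [0.509, 0.3102, 0.3284]
orientation: [0.45, -3.107, 0.001]
contact_force: [-0.1, -0.2, 0.8]
grip_width: 0.0511
```

```bash
python3 st.py
```

```text
{'clock': 14.9, 'joints': [-0.012, 0.583, -0.875, 1.777, 0.515, 1.03, 0.777], 'tcp_pos': [0.509, 0.31, 0.328], 'contact_force': [-0.146, -0.24, 0.768], 'moment': [0.004, -0.051, -0.004], 'grip_width': 0.051} yaw 3.43
```

>>> apply_moves([
  {"xyz": [0,0,0],"turn": 0.12},
  {"xyz": [0,0,0],"turn": 0.12},
  {"xyz": [0,0,0],"turn": 0.02},
  {"xyz": [0,0,0],"turn": 0},
  {"xyz": [0,0,0],"turn": 0},
])

```text
clock: 15.32
tcp_pos: [0.5093, 0.3103, 0.329]
orientation: [0.835, -3.027, -0.0]
contact_force: [0.4, 0.2, -0.3]
grip_width: 0.0514
```

```bash
python3 - <<'E'
from h import *; import pickle
o=readout.get_obs()
im,m=snap('wrist','w10'); pickle.dump((m,o),open('w10.pkl','wb'))
E
python3 st.py
```

```text
{'clock': 15.367, 'joints': [0.023, 0.605, -0.931, 1.774, 0.554, 1.05, 0.998], 'tcp_pos': [0.509, 0.31, 0.329], 'contact_force': [-0.021, -0.445, 0.025], 'moment': [0.017, -0.008, -0.036], 'grip_width': 0.051} yaw 3.68
```

View pics/w10.png

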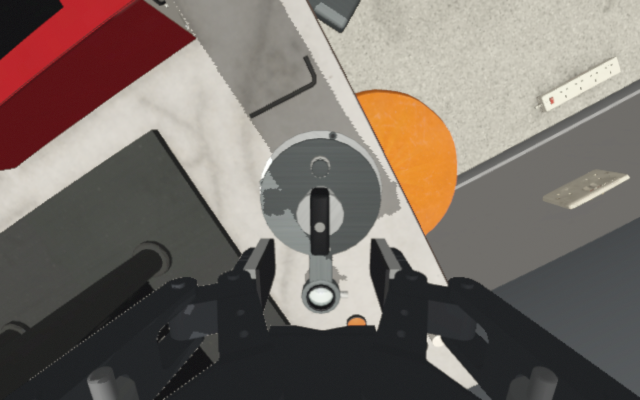

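Bar knob now at (320,220), vertical between the jaws; the plunger head shows at (320,168), still up.

```bash
python3 - <<'E'
from h import *; import pickle
m,o=pickle.load(open('w10.pkl','rb')); print(onz(m,319.5,227,.114),o['tcp_pos'])
E
```

```text
[0.5104022  0.30976583 0.114     ] [0.5092734  0.31028848 0.32901685]
```

>>> apply_moves([
  {"xyz": [0.0005,0,-0.02],"turn": 0},
  {"xyz": [0.0005,0,-0.025],"turn": 0},
  {"xyz": [0,0,-0.023],"turn": 0},
  {"xyz": [0,0,0],"turn": 0},
  {"xyz": [0,0,0],"turn": 0},
])

```text
clock: 15.78
tcp_pos: [0.5101, 0.3104, 0.2611]
orientation: [0.838, -3.025, 0.001]
contact_force: [-0.2, -0.2, 0.3]
grip_width: 0.0512
```

>>> apply_moves([
  {"xyz": [0,0,0],"turn": 0},
  {"xyz": [0,0,0],"turn": 0},
  {"xyz": [0,0,0],"turn": 0},
  {"xyz": [0,0,0],"turn": 0},
  {"xyz": [0,0,0],"turn": 0},
  {"xyz": [0,0,0],"turn": 0},
  {"xyz": [0,0,0],"turn": 0},
], claw=1, squeeze=70)

```text
clock: 16.37
tcp_pos: [0.5115, 0.31, 0.2636]
orientation: [-0.837, 3.025, -0.002]
contact_force: [0.4, -4.3, 7.2]
grip_width: 0.0129
```

```bash
python3 st.py
```

```text
{'clock': 16.367, 'joints': [-0.021, 0.682, -0.87, 1.817, 0.639, 0.948, 0.938], 'tcp_pos': [0.512, 0.31, 0.264], 'contact_force': [0.441, -4.265, 7.193], 'moment': [-0.868, 0.033, 0.018], 'grip_width': 0.013} yaw 3.681
```

>>> apply_moves([
  {"xyz": [0,0,0],"turn": -0.02},
  {"xyz": [0,0,0],"turn": -0.03},
  {"xyz": [0,0,0],"turn": -0.03},
  {"xyz": [0,0,0],"turn": -0.02},
])

```text
clock: 16.7
tcp_pos: [0.5116, 0.3099, 0.2635]
orientation: [-0.682, 3.064, -0.003]
contact_force: [1.2, -4.3, 6.5]
grip_width: 0.0123
```

```bash
python3 st.py
```

```text
{'clock': 16.7, 'joints': [-0.034, 0.673, -0.848, 1.817, 0.622, 0.939, 0.849], 'tcp_pos': [0.512, 0.31, 0.264], 'contact_force': [1.201, -4.333, 6.469], 'moment': [-0.743, -0.234, 0.145], 'grip_width': 0.012} yaw 3.58
```

>>> apply_moves([
  {"xyz": [0,0,0],"turn": -0.02},
  {"xyz": [0,0,0],"turn": -0.02},
  {"xyz": [0,0,0],"turn": -0.02},
])

```text
clock: 16.95
tcp_pos: [0.5116, 0.3099, 0.2636]
orientation: [-0.591, 3.083, -0.003]
contact_force: [0.5, -4.3, 7.1]
grip_width: 0.0128
```

```bash
python3 st.py
```

```text
{'clock': 16.95, 'joints': [-0.043, 0.667, -0.835, 1.818, 0.612, 0.933, 0.798], 'tcp_pos': [0.512, 0.31, 0.264], 'contact_force': [0.489, -4.327, 7.078], 'moment': [-0.899, 0.005, 0.179], 'grip_width': 0.013} yaw 3.52
```

>>> apply_moves([
  {"xyz": [0,0,0],"turn": -0.02},
  {"xyz": [0,0,0],"turn": -0.02},
  {"xyz": [0,0,0],"turn": -0.02},
])

```text
clock: 17.2
tcp_pos: [0.5116, 0.3098, 0.2635]
orientation: [-0.498, 3.099, -0.003]
contact_force: [-0.4, -4.5, 7.2]
grip_width: 0.0124
```

```bash
python3 st.py
```

```text
{'clock': 17.2, 'joints': [-0.051, 0.662, -0.822, 1.819, 0.602, 0.928, 0.745], 'tcp_pos': [0.512, 0.31, 0.264], 'contact_force': [-0.443, -4.527, 7.248], 'moment': [-0.923, 0.037, 0.085], 'grip_width': 0.012} yaw 3.46
```

>>> apply_moves([
  {"xyz": [0,0,0],"turn": -0.02},
  {"xyz": [0,0,0],"turn": -0.02},
])

```text
clock: 17.37
tcp_pos: [0.5116, 0.3097, 0.2635]
orientation: [-0.436, 3.108, -0.003]
contact_force: [0.4, -4.9, 8.1]
grip_width: 0.0125
```

```bash
python3 st.py
```

```text
{'clock': 17.367, 'joints': [-0.057, 0.659, -0.813, 1.819, 0.595, 0.925, 0.711], 'tcp_pos': [0.512, 0.31, 0.264], 'contact_force': [0.383, -4.877, 8.116], 'moment': [-0.926, 0.001, 0.114], 'grip_width': 0.013} yaw 3.42
```

>>> apply_moves([
  {"xyz": [0,0,0],"turn": -0.02},
  {"xyz": [0,0,0],"turn": -0.02},
])

```text
clock: 17.53
tcp_pos: [0.5116, 0.3097, 0.2635]
orientation: [-0.374, 3.116, -0.003]
contact_force: [2.3, -5.2, 7.0]
grip_width: 0.0124
```

```bash
python3 st.py
```

```text
{'clock': 17.533, 'joints': [-0.062, 0.655, -0.804, 1.819, 0.588, 0.921, 0.676], 'tcp_pos': [0.512, 0.31, 0.264], 'contact_force': [2.34, -5.166, 7.031], 'moment': [-0.976, -0.286, 0.147], 'grip_width': 0.012} yaw 3.38
```

```bash
cat > st2.py <<'E'
from h import *
o=readout.get_obs();v=o['orientation'];print('Mz',round(o['moment'][2],3),'tau',np.round(o['tau'][[4,6]],3),'w',round(o['grip_width'],4),'yaw',round(2*np.arctan2(v[1],v[0])%(2*np.pi),3))
E
python3 st2.py; python3 -c "
from h import *
snap('wrist','w11')"
```

```text
Mz 0.147 tau [-0.632  0.142] w 0.0124 yaw 3.38
```

View pics/w11.png

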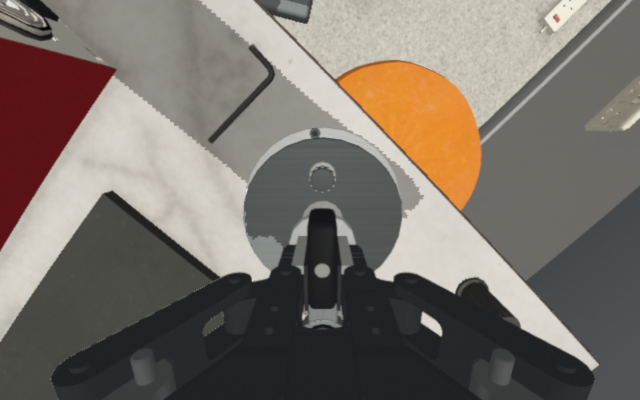

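>>> apply_moves([
  {"xyz": [0,0,0],"turn": -0.02},
  {"xyz": [0,0,0],"turn": -0.02},
  {"xyz": [0,0,0],"turn": -0.02},
])

```text
clock: 17.83
tcp_pos: [0.5117, 0.3096, 0.2635]
orientation: [-0.28, 3.126, -0.003]
contact_force: [0.2, -4.9, 8.7]
grip_width: 0.0125
```

```bash
python3 st2.py
```

```text
Mz 0.172 tau [-0.631  0.147] w 0.0125 yaw 3.32
```

>>> apply_moves([
  {"xyz": [0,0,0],"turn": -0.02},
  {"xyz": [0,0,0],"turn": -0.02},
])

```text
clock: 18.0
tcp_pos: [0.5117, 0.3096, 0.2636]
orientation: [-0.217, 3.131, -0.003]
contact_force: [0.3, -5.3, 7.7]
grip_width: 0.0128
```

```bash
python3 st2.py
```

```text
Mz 0.147 tau [-0.633  0.14 ] w 0.0128 yaw 3.28
```

Plunger at (322,178) is still up, with a bright arc showing above the head. tau7 of about 0.14 is a clean drag reading, so I'll keep turning in small steps.

>>> apply_moves([
  {"xyz": [0,0,0],"turn": -0.02},
  {"xyz": [0,0,0],"turn": -0.02},
])

```text
clock: 18.17
tcp_pos: [0.5117, 0.3095, 0.2635]
orientation: [-0.155, 3.135, -0.003]
contact_force: [2.3, -4.3, 6.3]
grip_width: 0.0128
```

```bash
python3 st2.py
```

```text
Mz 0.137 tau [-0.744  0.14 ] w 0.0128 yaw 3.24
```

>>> apply_moves([
  {"xyz": [0,0,0],"turn": -0.02},
  {"xyz": [0,0,0],"turn": -0.02},
])

```text
clock: 18.33
tcp_pos: [0.5117, 0.3094, 0.2635]
orientation: [-0.092, 3.137, -0.003]
contact_force: [2.0, -6.1, 7.5]
grip_width: 0.0127
```

```bash
python3 st2.py
```

```text
Mz 0.116 tau [-0.805  0.14 ] w 0.0127 yaw 3.2
```

>>> apply_moves([
  {"xyz": [0,0,0],"turn": -0.02},
  {"xyz": [0,0,0],"turn": -0.02},
])

```text
clock: 18.5
tcp_pos: [0.5117, 0.3094, 0.2635]
orientation: [-0.029, 3.138, -0.003]
contact_force: [0.4, -5.9, 7.6]
grip_width: 0.0126
```

```bash
python3 st2.py
```

```text
Mz 0.132 tau [-0.775  0.142] w 0.0126 yaw 3.16
```

>>> apply_moves([
  {"xyz": [0,0,0],"turn": -0.02},
  {"xyz": [0,0,0],"turn": -0.02},
])

```text
clock: 18.67
tcp_pos: [0.5117, 0.3093, 0.2635]
orientation: [0.034, 3.138, -0.003]
contact_force: [-0.3, -4.5, 8.5]
grip_width: 0.0123
```

```bash
python3 st2.py
```

```text
Mz 0.093 tau [-0.726  0.144] w 0.0123 yaw 3.12
```

>>> apply_moves([
  {"xyz": [0,0,0],"turn": -0.02},
  {"xyz": [0,0,0],"turn": -0.02},
])

```text
clock: 18.83
tcp_pos: [0.5117, 0.3093, 0.2635]
orientation: [0.097, 3.137, -0.003]
contact_force: [0.4, -6.4, 8.1]
grip_width: 0.0129
```

```bash
python3 st2.py
```

```text
Mz 0.132 tau [-0.693  0.141] w 0.0129 yaw 3.08
```

>>> apply_moves([
  {"xyz": [0,0,0],"turn": -0.02},
  {"xyz": [0,0,0],"turn": -0.02},
])

```text
clock: 19.0
tcp_pos: [0.5117, 0.3093, 0.2635]
orientation: [0.159, 3.134, -0.003]
contact_force: [0.9, -7.4, 7.9]
grip_width: 0.0127
```

```bash
python3 st2.py
```

```text
Mz 0.108 tau [-0.834  0.139] w 0.0127 yaw 3.04
```

>>> apply_moves([
  {"xyz": [0,0,0],"turn": -0.02},
  {"xyz": [0,0,0],"turn": -0.02},
])

```text
clock: 19.17
tcp_pos: [0.5117, 0.3092, 0.2635]
orientation: [0.222, 3.131, -0.003]
contact_force: [0.9, -5.8, 7.9]
grip_width: 0.013
```

```bash
python3 st2.py
```

```text
Mz 0.111 tau [-0.873  0.139] w 0.013 yaw 3.0
```

>>> apply_moves([
  {"xyz": [0,0,0],"turn": -0.02},
  {"xyz": [0,0,0],"turn": -0.02},
])

```text
clock: 19.33
tcp_pos: [0.5117, 0.3092, 0.2635]
orientation: [0.285, 3.125, -0.003]
contact_force: [0.1, -6.1, 7.9]
grip_width: 0.0125
```

```bash
python3 st2.py
```

```text
Mz 0.147 tau [-0.881  0.139] w 0.0125 yaw 2.96
```

>>> apply_moves([
  {"xyz": [0,0,0],"turn": -0.02},
  {"xyz": [0,0,0],"turn": -0.02},
])

```text
clock: 19.5
tcp_pos: [0.5117, 0.3091, 0.2635]
orientation: [0.347, 3.119, -0.003]
contact_force: [0.9, -6.7, 9.7]
grip_width: 0.0128
```

```bash
python3 st2.py;  python3 -c "
from h import *
snap('wrist','w12')"
```

```text
Mz 0.161 tau [-0.799  0.142] w 0.0128 yaw 2.92
```

View pics/w12.png

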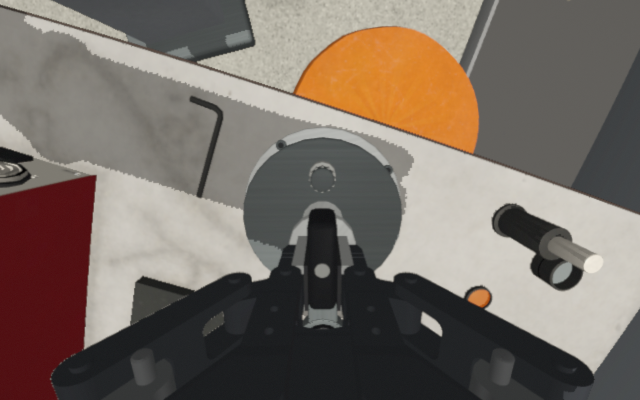

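Plunger head (322,178) looks the same, so it is still up. The post stands at (510,220). Continuing.

>>> apply_moves([
  {"xyz": [0,0,0],"turn": -0.02},
  {"xyz": [0,0,0],"turn": -0.02},
])

```text
clock: 19.72
tcp_pos: [0.5117, 0.3091, 0.2635]
orientation: [0.409, 3.112, -0.003]
contact_force: [0.4, -6.1, 8.9]
grip_width: 0.0129
```

```bash
python3 st2.py
```

```text
Mz 0.034 tau [-0.857  0.188] w 0.0129 yaw 2.88
```

>>> apply_moves([
  {"xyz": [0,0,0],"turn": -0.02},
  {"xyz": [0,0,0],"turn": -0.02},
])

```text
clock: 19.88
tcp_pos: [0.5117, 0.309, 0.2635]
orientation: [0.472, 3.103, -0.004]
contact_force: [1.0, -6.8, 8.8]
grip_width: 0.0126
```

```bash
python3 st2.py
```

```text
Mz 0.057 tau [-0.711  0.258] w 0.0126 yaw 2.84
```

>>> apply_moves([
  {"xyz": [0,0,0],"turn": -0.02},
  {"xyz": [0,0,0],"turn": -0.02},
])

```text
clock: 20.05
tcp_pos: [0.5117, 0.309, 0.2635]
orientation: [0.534, 3.093, -0.004]
contact_force: [0.5, -8.9, 7.7]
grip_width: 0.0129
```

```bash
python3 st2.py
```

```text
Mz -0.037 tau [-0.767  0.295] w 0.0129 yaw 2.799
```

Mz fell to about 0 and tau7 changed, so I'll look at the plunger.

```bash
python3 -c "
from h import *
snap('wrist','w13')
a=cv2.imread('pics/w12.png')[140:225,260:385];b=cv2.imread('pics/w13.png')[140:225,260:385]
cv2.imwrite('pics/cmp13.png',cv2.resize(np.hstack([a,b]),None,fx=3,fy=3,interpolation=cv2.INTER_CUBIC))"
```

```text
(no output)
```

View pics/cmp13.png

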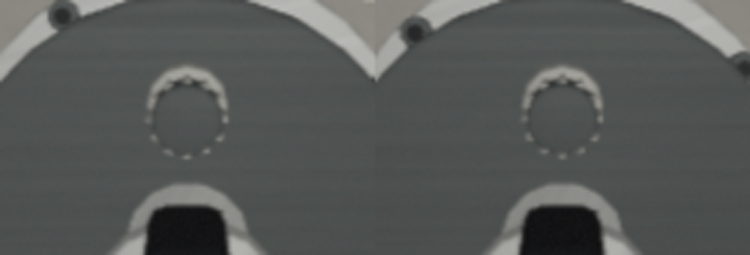

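Plunger head is identical in both crops at (187,118) and (562,118), so it is not in yet. Continuing.

>>> apply_moves([
  {"xyz": [0,0,0],"turn": -0.02},
  {"xyz": [0,0,0],"turn": -0.02},
])

```text
clock: 20.27
tcp_pos: [0.5117, 0.3089, 0.2635]
orientation: [0.597, 3.081, -0.004]
contact_force: [0.1, -7.0, 9.9]
grip_width: 0.0126
```

```bash
python3 st2.py
```

```text
Mz -0.14 tau [-0.634  0.484] w 0.0126 yaw 2.759
```

>>> apply_moves([
  {"xyz": [0,0,0],"turn": -0.02},
  {"xyz": [0,0,0],"turn": -0.02},
])

```text
clock: 20.43
tcp_pos: [0.5117, 0.3089, 0.2635]
orientation: [0.658, 3.069, -0.004]
contact_force: [-1.0, -7.5, 9.2]
grip_width: 0.0126
```

```bash
python3 st2.py
```

```text
Mz -0.263 tau [-0.572  0.538] w 0.0126 yaw 2.719
```

>>> apply_moves([
  {"xyz": [0,0,0],"turn": -0.02},
  {"xyz": [0,0,0],"turn": -0.02},
])

```text
clock: 20.6
tcp_pos: [0.5116, 0.3089, 0.2635]
orientation: [0.719, 3.055, -0.004]
contact_force: [0.1, -6.8, 9.4]
grip_width: 0.0131
```

```bash
python3 st2.py
```

```text
Mz 0.099 tau [-0.82   0.161] w 0.0131 yaw 2.679
```

```bash
python3 -c "
from h import *
snap('wrist','w14')
a=cv2.imread('pics/w12.png')[140:225,260:385];b=cv2.imread('pics/w14.png')[140:225,260:385]
cv2.imwrite('pics/cmp14.png',cv2.resize(np.hstack([a,b]),None,fx=3,fy=3,interpolation=cv2.INTER_CUBIC))"; python3 st2.py
```

```text
Mz -0.043 tau [-0.806  0.022] w 0.0129 yaw 2.678
```

View pics/cmp14.png

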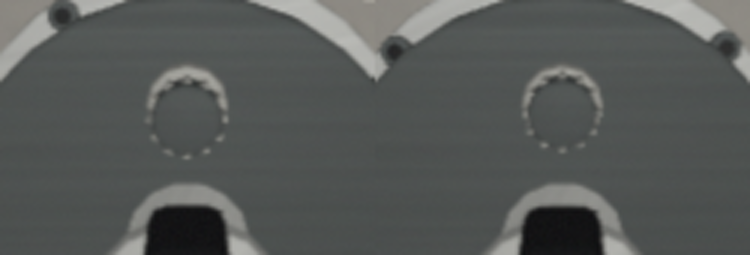

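The head has shrunk and moved up: its lower rim went from y=157 to y=150 in the crop, which fits a drop. I'll confirm by nudging gently for the wall.

>>> apply_moves([
  {"xyz": [0,0,0],"turn": -0.015},
  {"xyz": [0,0,0],"turn": 0},
])

```text
clock: 20.82
tcp_pos: [0.5116, 0.3088, 0.2635]
orientation: [0.741, 3.05, -0.004]
contact_force: [-0.2, -7.9, 9.5]
grip_width: 0.0127
```

```bash
python3 st2.py
```

```text
Mz -0.017 tau [-0.81  -0.127] w 0.0127 yaw 2.665
```

>>> apply_moves([
  {"xyz": [0,0,0],"turn": -0.015},
  {"xyz": [0,0,0],"turn": 0},
])

```text
clock: 20.98
tcp_pos: [0.5116, 0.3088, 0.2635]
orientation: [0.764, 3.044, -0.004]
contact_force: [0.1, -7.7, 9.3]
grip_width: 0.0125
```

```bash
python3 st2.py
```

```text
Mz -0.002 tau [-0.816 -0.13 ] w 0.0125 yaw 2.65
```

>>> apply_moves([
  {"xyz": [0,0,0],"turn": -0.015},
  {"xyz": [0,0,0],"turn": 0},
])

```text
clock: 21.15
tcp_pos: [0.5116, 0.3088, 0.2635]
orientation: [0.787, 3.038, -0.004]
contact_force: [-1.0, -7.8, 10.7]
grip_width: 0.0124
```

```bash
python3 st2.py
```

```text
Mz 0.001 tau [-0.816 -0.13 ] w 0.0124 yaw 2.635
```

>>> apply_moves([
  {"xyz": [0,0,0],"turn": -0.015},
  {"xyz": [0,0,0],"turn": 0},
])

```text
clock: 21.32
tcp_pos: [0.5116, 0.3088, 0.2635]
orientation: [0.81, 3.032, -0.004]
contact_force: [-0.4, -8.5, 9.6]
grip_width: 0.0125
```

```bash
python3 st2.py;python3 -c "
from h import *
snap('wrist','w15')
a=cv2.imread('pics/w12.png')[140:225,260:385];b=cv2.imread('pics/w15.png')[140:225,260:385]
cv2.imwrite('pics/cmp15.png',cv2.resize(np.hstack([a,b]),None,fx=3,fy=3,interpolation=cv2.INTER_CUBIC))"
```

```text
Mz -0.06 tau [-0.817 -0.13 ] w 0.0125 yaw 2.62
```

View pics/cmp15.png

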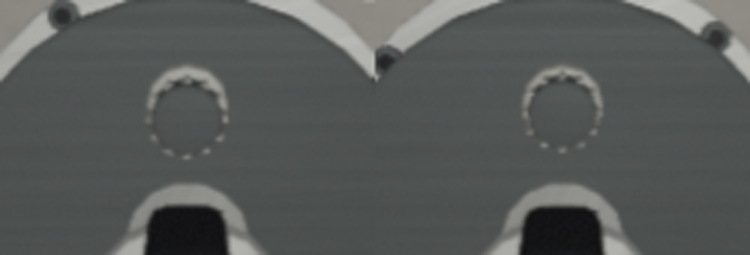

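>>> apply_moves([
  {"xyz": [0,0,0],"turn": -0.015},
  {"xyz": [0,0,0],"turn": 0},
])

```text
clock: 21.53
tcp_pos: [0.5116, 0.3088, 0.2635]
orientation: [0.832, 3.026, -0.004]
contact_force: [-0.4, -8.0, 9.0]
grip_width: 0.0127
```

```bash
python3 st2.py
```

```text
Mz 0.061 tau [-0.876 -0.206] w 0.0127 yaw 2.605
```

>>> apply_moves([
  {"xyz": [0,0,0],"turn": -0.015},
  {"xyz": [0,0,0],"turn": 0},
])

```text
clock: 21.7
tcp_pos: [0.5116, 0.3088, 0.2635]
orientation: [0.853, 3.02, -0.004]
contact_force: [0.1, -7.9, 9.3]
grip_width: 0.0127
```

```bash
python3 st2.py
```

```text
Mz 0.285 tau [-1.068 -0.452] w 0.0127 yaw 2.591
```

The torque now rises, Mz from 0.00 to 0.06 to 0.29, so this is the notch wall. I'll back off slightly, let go and lift.

>>> apply_moves([
  {"xyz": [0,0,0],"turn": 0.03},
  {"xyz": [0,0,0],"turn": 0},
])

```text
clock: 21.87
tcp_pos: [0.5116, 0.3088, 0.2635]
orientation: [0.806, 3.033, -0.004]
contact_force: [-0.4, -8.7, 9.6]
grip_width: 0.0131
```

>>> apply_moves([
  {"xyz": [0,0,0],"turn": 0},
  {"xyz": [0,0,0],"turn": 0},
  {"xyz": [0,0,0],"turn": 0},
  {"xyz": [0,0,0],"turn": 0},
  {"xyz": [0,0,0.02],"turn": 0},
  {"xyz": [0,0,0.035],"turn": 0},
  {"xyz": [0,0,0.035],"turn": 0},
  {"xyz": [0,0,0.035],"turn": 0},
  {"xyz": [0,0,0],"turn": 0},
  {"xyz": [0,0,0],"turn": 0},
], claw=-0.2)

```text
clock: 22.7
tcp_pos: [0.5106, 0.3114, 0.3891]
orientation: [0.805, 3.033, 0.006]
contact_force: [0.1, -0.5, -0.5]
grip_width: 0.0512
```

```bash
python3 st2.py; python3 - <<'E'
from h import *; import pickle
o=readout.get_obs();print(o['contact_force'])
im,m=snap('wrist','w16'); pickle.dump((m,o),open('w16.pkl','wb'))
snap('scene','s16')
s=cv2.imread('pics/s16.png')
cv2.imwrite('pics/s16z.png',cv2.resize(s[140:305,180:420],None,fx=3.3,fy=3.3,interpolation=cv2.INTER_CUBIC))
E
```

```text
Mz -0.013 tau [-0.07   0.068] w 0.0512 yaw 2.623
[ 0.05333477 -0.49670287 -0.46359125]
```

View pics/w16.png

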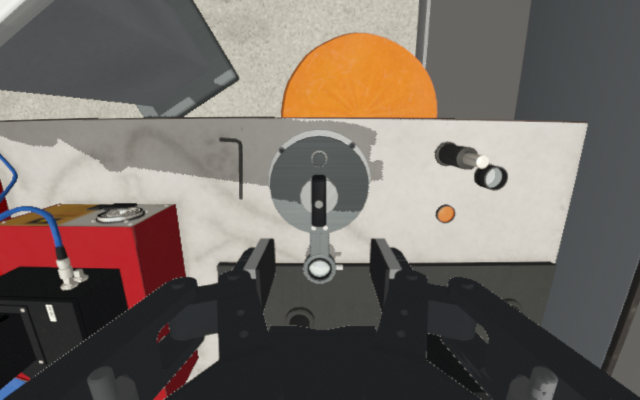

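View pics/s16z.png

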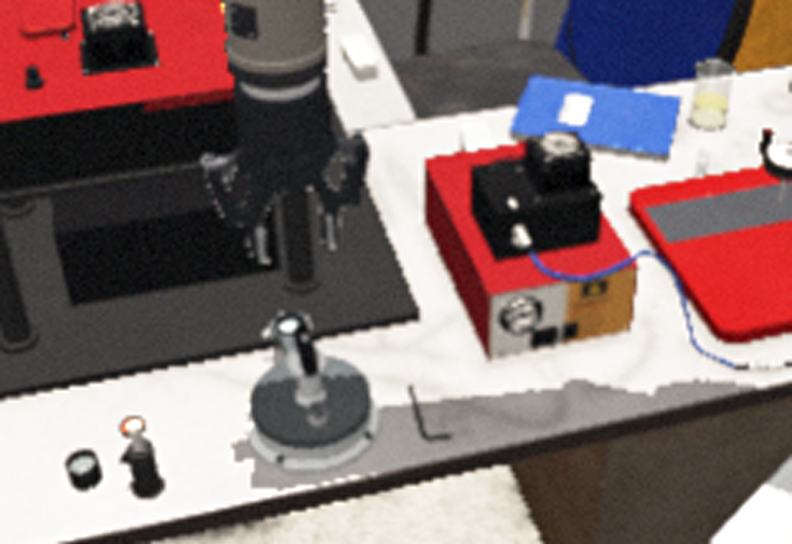

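```bash
python3 - <<'E'
from h import *; import pickle
t=cv2.imread('pics/w16.png');cv2.imwrite('pics/w16z.png',cv2.resize(t[120:290,255:385],None,fx=4.5,fy=3.5*4.5/3.5*0.77,interpolation=cv2.INTER_CUBIC))
cv2.imwrite('pics/w16zz.png',cv2.resize(np.hstack([cv2.imread('pics/w10.png')[145:190,297:342],t[135:180,297:342]]),None,fx=8,fy=8,interpolation=cv2.INTER_CUBIC))
E
```

```text
(no output)
```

View pics/w16zz.png

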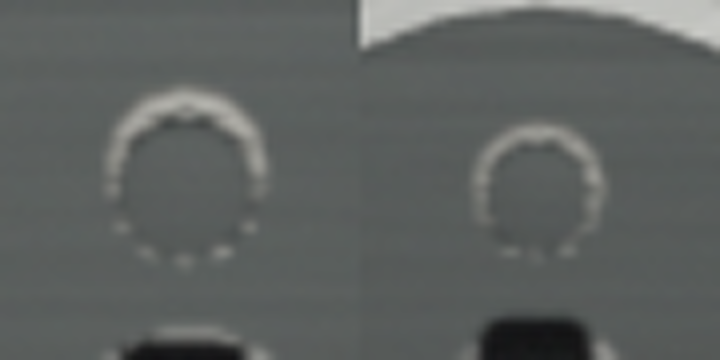

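The head now sits concentric in its bushing ring (right, at (537,195)) where before the drop it was offset (left, at (185,190)), so it is seated. Handing in.

```bash
python3 -c "
from h import *
print(np.abs(readout.get_obs()['qvel']).max()); print(r.hand_in())"
```

```text
0.019566431303006136
the job is handed in; nothing more can be done
None
```

The arm is locked in its notch and the job is handed in. I handed it in soon after the last clock reading of 22.7 s, well under the 72 s limit.

**What I did:**
- **Clearing the path:** The post holder was the thing in the way. I gripped it by its bright post and stood it at about (0.560, 0.470), roughly 0.167 m from the axis. The vial was already on the free bench, so I left it there.
- **Turning the knob:** I turned it clockwise in two grips, about 1.6 rad and then about 1.1 rad in small steps. After backing off slightly I let go and lifted clear.

**What the checks showed:**
- **Notch:** The drag fell, drew the knob on slightly and went to zero. About 0.1 rad further on, the torque started rising at the wall, and I stopped at 0.29 N m.
- **Plunger:** In the wrist pictures its head sank and sat concentric in its bushing. I read the drop from the picture, not as a height in mm.
- **Post holder and bench:** The post was upright right after I placed it (top and foot positions agreed within about 2 mm). The last wrist and scene pictures show it standing and the bystanders in view where they were.
- **Robot:** The gripper was empty, with no contact force.

**What disagreed:**
- The wrist moment read 0.1–0.2 N m while turning, below the stated 0.3.
- On the first knob grip the fingertips met the collar with about 26 N. I corrected the height before turning.
- An early torque dip looked like the notch, but the picture showed the plunger still up, so I kept turning.

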